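# Count three brass balls on the blue counting board

## Task

On the blue counting board, tip the green end down by pressing its tab so that the brass balls roll over and fill all three pockets, then press the red tab to tip the board fully back so that the two spare balls roll back into their channel and the three stay counted in the pockets. Do not touch the balls with the fingers, and leave the grey counting board, the eye loupe and the little jar alone.

Things in the scene. Friction and masses are not known exactly. Their poses are not given: they have to be found in the camera images.
- blue_deck (a point): Blue-walled counting tray rocking on a fixed cradle. Point: mid-deck, on the level pivot axis, 42 mm above the bench. Axes tilt with the tray: x to the pockets and green tab, y across, z out of the deck. Inside 116 x 68 mm; walls 24 mm above deck; two low dividers along x make 3 lanes. Grey-floored channel: x -58 to -22. Three 20 x 20 mm pockets 7 mm deep, black floors, centres x 48, y -24, 0, 24.
- blue_green_tab (a point): Centre of the top of the green pressing tab, outside the tray's end wall beyond the pockets, 85 mm from the pivot. The tab is flat, 44 mm long, 50 mm wide, 6 mm thick. Its top is 59 mm above the bench when raised (start), 25 mm when fully down. Axes as the deck's.
- blue_red_tab (a point): Centre of the top of the red pressing tab, outside the end wall at the channel, 85 mm from the pivot; same size as the green one. 25 mm above the bench when fully down (start), 59 mm when raised.
- blue_board (a joint): Tilt of the blue board in rad: 0 (start) red end fully down on its stop; 0.2 level; 0.4 green end fully down on its stop. The pivot is stiff: the board stays where it is left, and a downward push of about 2 to 3 N on a tab turns it. Press over smoothly, in about a second; the balls need about a second more to roll across.
- brass0_center (a point): Brass ball 1 of 5, all alike, 16 mm across, about 17 g; the point is its centre. Starts in the channel of the blue board. Its centre is 8 mm above the deck when it lies on the deck, 1 mm when it lies in a pocket.
- brass1_center (a point): Brass ball 2 of 5, all alike, 16 mm across, about 17 g; the point is its centre. Starts in the channel of the blue board. Its centre is 8 mm above the deck when it lies on the deck, 1 mm when it lies in a pocket.
- brass2_center (a point): Brass ball 3 of 5, all alike, 16 mm across, about 17 g; the point is its centre. Starts in the channel of the blue board. Its centre is 8 mm above the deck when it lies on the deck, 1 mm when it lies in a pocket.
- brass3_center (a point): Brass ball 4 of 5, all alike, 16 mm across, about 17 g; the point is its centre. Starts in the channel of the blue board. Its centre is 8 mm above the deck when it lies on the deck, 1 mm when it lies in a pocket.
- brass4_center (a point): Brass ball 5 of 5, all alike, 16 mm across, about 17 g; the point is its centre. Starts in the channel of the blue board. Its centre is 8 mm above the deck when it lies on the deck, 1 mm when it lies in a pocket.
- grey_board (a joint): Tilt of the grey-walled counting board in rad, a bystander of the same size and make (with three steel balls in its channel); 0 at the start. To be left alone.
- grey_deck (a point): The grey board's deck centre on its pivot axis, 42 mm above the bench; axes and sizes as for the blue one. Bystander.
- loupe: Bystander: a bright aluminium eye loupe standing on the bench, 38 mm across, 34 mm high; origin at the centre of its underside.
- jar: Bystander: a small amber jar with an orange cap standing on the bench, 38 mm across, 42 mm high; origin at the centre of its underside.

How it is judged (in metres and radians):
On the way:
1. the blue board is tipped green end down and each of its three pockets holds a brass ball (value of joint blue_board above 0.28 rad and ((x of brass0_center in the frame of blue_deck between 0.036 and 0.06 m and y of brass0_center in the frame of blue_deck between -0.036 and -0.012 m and z of brass0_center in the frame of blue_deck between -0.006 and 0.004 m) or (x of brass1_center in the frame of blue_deck between 0.036 and 0.06 m and y of brass1_center in the frame of blue_deck between -0.036 and -0.012 m and z of brass1_center in the frame of blue_deck between -0.006 and 0.004 m) or (x of brass2_center in the frame of blue_deck between 0.036 and 0.06 m and y of brass2_center in the frame of blue_deck between -0.036 and -0.012 m and z of brass2_center in the frame of blue_deck between -0.006 and 0.004 m) or (x of brass3_center in the frame of blue_deck between 0.036 and 0.06 m and y of brass3_center in the frame of blue_deck between -0.036 and -0.012 m and z of brass3_center in the frame of blue_deck between -0.006 and 0.004 m) or (x of brass4_center in the frame of blue_deck between 0.036 and 0.06 m and y of brass4_center in the frame of blue_deck between -0.036 and -0.012 m and z of brass4_center in the frame of blue_deck between -0.006 and 0.004 m)) and ((x of brass0_center in the frame of blue_deck between 0.036 and 0.06 m and y of brass0_center in the frame of blue_deck between -0.012 and 0.012 m and z of brass0_center in the frame of blue_deck between -0.006 and 0.004 m) or (x of brass1_center in the frame of blue_deck between 0.036 and 0.06 m and y of brass1_center in the frame of blue_deck between -0.012 and 0.012 m and z of brass1_center in the frame of blue_deck between -0.006 and 0.004 m) or (x of brass2_center in the frame of blue_deck between 0.036 and 0.06 m and y of brass2_center in the frame of blue_deck between -0.012 and 0.012 m and z of brass2_center in the frame of blue_deck between -0.006 and 0.004 m) or (x of brass3_center in the frame of blue_deck between 0.036 and 0.06 m and y of brass3_center in the frame of blue_deck between -0.012 and 0.012 m and z of brass3_center in the frame of blue_deck between -0.006 and 0.004 m) or (x of brass4_center in the frame of blue_deck between 0.036 and 0.06 m and y of brass4_center in the frame of blue_deck between -0.012 and 0.012 m and z of brass4_center in the frame of blue_deck between -0.006 and 0.004 m)) and ((x of brass0_center in the frame of blue_deck between 0.036 and 0.06 m and y of brass0_center in the frame of blue_deck between 0.012 and 0.036 m and z of brass0_center in the frame of blue_deck between -0.006 and 0.004 m) or (x of brass1_center in the frame of blue_deck between 0.036 and 0.06 m and y of brass1_center in the frame of blue_deck between 0.012 and 0.036 m and z of brass1_center in the frame of blue_deck between -0.006 and 0.004 m) or (x of brass2_center in the frame of blue_deck between 0.036 and 0.06 m and y of brass2_center in the frame of blue_deck between 0.012 and 0.036 m and z of brass2_center in the frame of blue_deck between -0.006 and 0.004 m) or (x of brass3_center in the frame of blue_deck between 0.036 and 0.06 m and y of brass3_center in the frame of blue_deck between 0.012 and 0.036 m and z of brass3_center in the frame of blue_deck between -0.006 and 0.004 m) or (x of brass4_center in the frame of blue_deck between 0.036 and 0.06 m and y of brass4_center in the frame of blue_deck between 0.012 and 0.036 m and z of brass4_center in the frame of blue_deck between -0.006 and 0.004 m))), for 0.2 s.
At the end, for the whole second after the job is handed in: The blue board is tipped back, red end down, within 0.08 rad of its stop; each of its three pockets holds a brass ball (centre under 4 mm above the deck plane), and the other two lie in the channel (centre over 14 mm from mid-deck towards the red end) (value of joint blue_board below 0.08 rad and ((x of brass0_center in the frame of blue_deck between 0.036 and 0.06 m and y of brass0_center in the frame of blue_deck between -0.036 and -0.012 m and z of brass0_center in the frame of blue_deck between -0.006 and 0.004 m) or (x of brass1_center in the frame of blue_deck between 0.036 and 0.06 m and y of brass1_center in the frame of blue_deck between -0.036 and -0.012 m and z of brass1_center in the frame of blue_deck between -0.006 and 0.004 m) or (x of brass2_center in the frame of blue_deck between 0.036 and 0.06 m and y of brass2_center in the frame of blue_deck between -0.036 and -0.012 m and z of brass2_center in the frame of blue_deck between -0.006 and 0.004 m) or (x of brass3_center in the frame of blue_deck between 0.036 and 0.06 m and y of brass3_center in the frame of blue_deck between -0.036 and -0.012 m and z of brass3_center in the frame of blue_deck between -0.006 and 0.004 m) or (x of brass4_center in the frame of blue_deck between 0.036 and 0.06 m and y of brass4_center in the frame of blue_deck between -0.036 and -0.012 m and z of brass4_center in the frame of blue_deck between -0.006 and 0.004 m)) and ((x of brass0_center in the frame of blue_deck between 0.036 and 0.06 m and y of brass0_center in the frame of blue_deck between -0.012 and 0.012 m and z of brass0_center in the frame of blue_deck between -0.006 and 0.004 m) or (x of brass1_center in the frame of blue_deck between 0.036 and 0.06 m and y of brass1_center in the frame of blue_deck between -0.012 and 0.012 m and z of brass1_center in the frame of blue_deck between -0.006 and 0.004 m) or (x of brass2_center in the frame of blue_deck between 0.036 and 0.06 m and y of brass2_center in the frame of blue_deck between -0.012 and 0.012 m and z of brass2_center in the frame of blue_deck between -0.006 and 0.004 m) or (x of brass3_center in the frame of blue_deck between 0.036 and 0.06 m and y of brass3_center in the frame of blue_deck between -0.012 and 0.012 m and z of brass3_center in the frame of blue_deck between -0.006 and 0.004 m) or (x of brass4_center in the frame of blue_deck between 0.036 and 0.06 m and y of brass4_center in the frame of blue_deck between -0.012 and 0.012 m and z of brass4_center in the frame of blue_deck between -0.006 and 0.004 m)) and ((x of brass0_center in the frame of blue_deck between 0.036 and 0.06 m and y of brass0_center in the frame of blue_deck between 0.012 and 0.036 m and z of brass0_center in the frame of blue_deck between -0.006 and 0.004 m) or (x of brass1_center in the frame of blue_deck between 0.036 and 0.06 m and y of brass1_center in the frame of blue_deck between 0.012 and 0.036 m and z of brass1_center in the frame of blue_deck between -0.006 and 0.004 m) or (x of brass2_center in the frame of blue_deck between 0.036 and 0.06 m and y of brass2_center in the frame of blue_deck between 0.012 and 0.036 m and z of brass2_center in the frame of blue_deck between -0.006 and 0.004 m) or (x of brass3_center in the frame of blue_deck between 0.036 and 0.06 m and y of brass3_center in the frame of blue_deck between 0.012 and 0.036 m and z of brass3_center in the frame of blue_deck between -0.006 and 0.004 m) or (x of brass4_center in the frame of blue_deck between 0.036 and 0.06 m and y of brass4_center in the frame of blue_deck between 0.012 and 0.036 m and z of brass4_center in the frame of blue_deck between -0.006 and 0.004 m)) and ((x of brass0_center in the frame of blue_deck between -0.062 and -0.014 m and y of brass0_center in the frame of blue_deck between -0.034 and 0.034 m and z of brass0_center in the frame of blue_deck between 0.002 and 0.012 m) or (x of brass0_center in the frame of blue_deck between 0.036 and 0.06 m and y of brass0_center in the frame of blue_deck between -0.036 and 0.036 m and z of brass0_center in the frame of blue_deck between -0.006 and 0.004 m)) and ((x of brass1_center in the frame of blue_deck between -0.062 and -0.014 m and y of brass1_center in the frame of blue_deck between -0.034 and 0.034 m and z of brass1_center in the frame of blue_deck between 0.002 and 0.012 m) or (x of brass1_center in the frame of blue_deck between 0.036 and 0.06 m and y of brass1_center in the frame of blue_deck between -0.036 and 0.036 m and z of brass1_center in the frame of blue_deck between -0.006 and 0.004 m)) and ((x of brass2_center in the frame of blue_deck between -0.062 and -0.014 m and y of brass2_center in the frame of blue_deck between -0.034 and 0.034 m and z of brass2_center in the frame of blue_deck between 0.002 and 0.012 m) or (x of brass2_center in the frame of blue_deck between 0.036 and 0.06 m and y of brass2_center in the frame of blue_deck between -0.036 and 0.036 m and z of brass2_center in the frame of blue_deck between -0.006 and 0.004 m)) and ((x of brass3_center in the frame of blue_deck between -0.062 and -0.014 m and y of brass3_center in the frame of blue_deck between -0.034 and 0.034 m and z of brass3_center in the frame of blue_deck between 0.002 and 0.012 m) or (x of brass3_center in the frame of blue_deck between 0.036 and 0.06 m and y of brass3_center in the frame of blue_deck between -0.036 and 0.036 m and z of brass3_center in the frame of blue_deck between -0.006 and 0.004 m)) and ((x of brass4_center in the frame of blue_deck between -0.062 and -0.014 m and y of brass4_center in the frame of blue_deck between -0.034 and 0.034 m and z of brass4_center in the frame of blue_deck between 0.002 and 0.012 m) or (x of brass4_center in the frame of blue_deck between 0.036 and 0.06 m and y of brass4_center in the frame of blue_deck between -0.036 and 0.036 m and z of brass4_center in the frame of blue_deck between -0.006 and 0.004 m))); the robot touches nothing.
It fails at once if the fingers touch a brass ball (contact force between the fingers and brass0 above 0.3 N or contact force between the fingers and brass1 above 0.3 N or contact force between the fingers and brass2 above 0.3 N or contact force between the fingers and brass3 above 0.3 N or contact force between the fingers and brass4 above 0.3 N).
It fails at once if the grey board is tilted (value of joint grey_board above 0.08 rad).
It fails at once if the loupe or the jar is shifted more than 20 mm (distance of any of loupe, jar from where it was at the start of the episode above 0.02 m).
It also fails if it takes over 38 s, if anything falls off the work surface, if the arm or the gripper's body presses on something with over 40 N, if the wrist force passes 120 N, or if a joint passes its speed limit or range.

## Robot

A 7-joint arm with a two-finger parallel gripper is mounted at the origin on the work surface. World frame = base frame: x ahead of the robot, y to its left, z up, the work surface at z = 0. Lengths are in m, angles in degrees, forces in N, time in s.
With the tool pointing down it reaches from about 0.425 to 0.875 m from the base axis. Payload 4.7 kg.
Tool frame: the origin (TCP) lies between the finger pads; the fingertips stand 19 mm ahead of it and the grasp point (between the pads) is the TCP; x points along the fingers, z is the direction in which the jaws open and shut, and the axes are right-handed (so a half turn about x gives the same grasp; the last joint's range is limited). The gripper opens to 87 mm and grips with 3 to 60 N. Pads are 19 mm wide; open, the fingers measure 117 mm over their backs; the gripper's body (75 mm by 190 mm) begins 51 mm behind the grasp point.
Start: joints at [-71.156, 18.392, -4.016, 83.108, 1.295, 78.541, -3.26], TCP at [0.201, 0.618, 0.242] pointing down, gripper open.
Joint ranges: [-163.93, 163.93], [-17.29, 119.83], [-79.2, 71.16], [3.27, 140.29], [-89.18, 269.18], [5.43, 117.66], [-154.24, 154.24]. Speed limits (degrees/s): [147.25, 147.25, 180, 180, 180, 180, 180].

## Interface

Orientations are given as [roll, pitch, yaw] about the fixed x, y, z axes, in that order (R = Rz(yaw) Ry(pitch) Rx(roll)).
In Python, from cell import monitor, read_camera, camera_model, env, regions_of gives the robot as it stands. The module is installed in compiled form; this text tells all that it offers.
- The arm moves only by the tool step_arm, never from a script. Its argument "deltas" is a list of rows, each a list of 5 numbers: the gripper's target within -1 to 1 (fully open at 1, half-way at 0, shut at -1), then the shift along the tool's x, y, z in m, then the turn about the tool's x in degrees. A call has 1 to 12 rows; each row is the pose to reach, as a shift and turn from the pose commanded when the call began, along the tool's axes at that moment; what a row does not reach only later rows make up. A row lasts 1/8 s, in which the tool goes at most 62.5 mm and 10.7 degrees, less where a joint would pass 70% of its speed; a pose out of reach is approached as far as the arm can. A call with a gripper value outside its range is refused whole. The fingers move at their own pace and stop on an object; "newtons" is the grip in N (left out, the last holds). Time passes only in rows, so rows that repeat a pose let the fingers close. It gives the time, the measured TCP pose, the force and the opening at its end, in the units of the state.
- monitor.get_obs(): the state, without advancing time (a new reading comes with each control period).
- read_camera(name): name is "side" or "top" or "wrist"; returns (picture, depth): 480x640x3 uint8, red, green, blue; 480x640 float32, m along the optical axis (not along the pixel's ray), 0 where there is no reading.
- camera_model(name): a dict with "fx", "fy", "cx", "cy" (pixels), "k1" (the pictures are not rectified: a ray, as slopes to the right and down, at radius r is drawn at 1 + k1 r^2 times it, then the intrinsics apply), "xyz" and "attitude" of the camera in the world. Camera axes: x right, y down, z forward; pixel columns grow to the right and rows downward; lengths in m; the calibration is good to about 2 mm. A picture is of the moment at which its call begins: read the wrist's pose just before it. camera_model takes no time and is no camera call; for the wrist camera it gives the pose at the moment of the call.
- env.sign_off(): hands the job in, once; it reports no verdict.
Trained networks look in the newest picture that a camera, given by its name, has taken for a name from the list of things; names that differ only in an ending like _2 or _b are one class to them, and where a whole thing is asked for, a point or a joint stands for the part that bears it (a point fixed in the world has none). Each returns a list of dicts, best first, with "p" (0 to 1); they miss things now and then, are a little off and sometimes report something else, mostly with a low value. They report only what shows in the picture. A call takes as long as a camera call.
- regions_of(camera, thing): "pixels" (480x640 bool, what is visible of it) and "pixel" ([column, row] in pixels, amid what is visible of it).
The state is a dict: "time_s": time; "qpos": joint angles; "joint_velocities": joint speeds; "effort": joint torques, N m; "tool_pos": TCP position; "tool_rot": TCP orientation; "force": force on the tool from outside, world axes, zero at the start; "wrist_torque": the same for the moment, N m; "grip_width": finger opening in m.
Only numpy, scipy, OpenCV 4.12 (cv2) and the standard library are available. Lean on these libraries where they do the work, as an engineer would, in place of code of your own. Each camera call takes 0.05 s, during which the arm holds its last target. There are 200 camera calls.

## Working session

There is one attempt and no reset: what is moved stays moved. The work goes in short steps, Python scripts to look and compute and a tool call to move; the robot and the scene stay as the last step left them, time stands still between calls to the robot, and variables do not carry over. Pictures are saved under pics/ and viewed, about 8 in all and at most 12, crops included, and the job is handed in when it is done.

Besides the shell and the picture viewer there is one more tool, called after "Request:" as name(argument=value, ...) on one line, values as JSON. step_arm: Moves the arm, as the interface text tells. Its arguments: {"type":"object","properties":{"deltas":{"type":"array"},"newtons":{"type":"number"}},"required":["deltas"]}

```bash
mkdir -p pics; cat > h.py <<'E'
import numpy as np, cv2
from scipy.spatial.transform import Rotation as R
from cell import monitor, read_camera, camera_model, env, regions_of
def cloud(cam):
    m=camera_model(cam); im,d=read_camera(cam)
    v,u=np.mgrid[0:480,0:640].astype(float)
    K=np.array([[m['fx'],0,m['cx']],[0,m['fy'],m['cy']],[0,0,1.]])
    p=cv2.undistortPoints(np.stack([u.ravel(),v.ravel()],1)[:,None],K,np.array([m['k1'],0,0,0.]))[:,0]
    P=np.c_[p,np.ones(len(p))]*d.reshape(-1,1)
    A=np.array(m['attitude'],float)
    Rm=A if A.shape==(3,3) else R.from_euler('xyz',A,degrees=True).as_matrix()
    W=(P@Rm.T+np.array(m['xyz'])).reshape(480,640,3); W[d==0]=np.nan
    return im,W
def save(im,n): cv2.imwrite('pics/'+n+'.png',im[:,:,::-1])
E
python3 - <<'E'
from h import *
print(camera_model('top'),camera_model('side')); o=monitor.get_obs(); print(o['time_s'],o['tool_pos'],o['tool_rot'],o['force'],o['grip_width'])
im,W=cloud('top'); save(im,'top0')
for n in ['blue_green_tab','blue_red_tab','blue_deck','grey_deck','loupe','jar']:
    for r in regions_of('top',n)[:2]:
        q=W[r['pixels']]; print(n,r['p'],np.round(r['pixel']),r['pixels'].sum(),np.round(np.nanmedian(q,0),4),np.round(np.nanmin(q,0),3),np.round(np.nanmax(q,0),3))
E
```

```text
{'fx': 536.3576280504315, 'fy': 536.3576280504315, 'cx': 319.5362806021277, 'cy': 238.55161268680365, 'k1': -0.10791094938886785, 'xyz': array([ 0.41095805, -0.01457095,  0.79180396]), 'attitude': array([-169.64711805,    1.45681063,  -91.15991861])} {'fx': 567.7238580802562, 'fy': 567.7238580802562, 'cx': 315.2578958789272, 'cy': 238.0117129982891, 'k1': -0.15496775317728634, 'xyz': array([0.50036456, 0.72850503, 0.66091306]), 'attitude': array([-127.31201289,   -0.23190569, -174.38750686])}
0.0 [0.20112891 0.61756845 0.24043225] [-176.93140316   89.88982251 -104.96267349] [-0.36230307 -0.02119772 -0.80075716] 0.08678821419084887
blue_green_tab 0.91 [423. 250.] 6634 [ 0.5295 -0.1466  0.0455] [ 0.445 -0.254 -0.   ] [ 0.605 -0.044  0.081]
blue_red_tab 0.69 [427. 250.] 6716 [ 0.5294 -0.1468  0.0455] [ 0.445 -0.246 -0.002] [ 0.619 -0.045  0.081]
blue_deck 0.62 [427. 250.] 6930 [ 0.5283 -0.1451  0.0454] [ 0.444 -0.246 -0.002] [ 0.621 -0.044  0.081]
grey_deck 0.82 [223. 241.] 6892 [0.5473 0.1414 0.0464] [ 0.44   0.086 -0.002] [0.648 0.209 0.08 ]
loupe 0.98 [321. 350.] 495 [0.3933 0.     0.0335] [ 0.375 -0.018 -0.001] [0.41  0.018 0.038]
loupe 0.38 [425. 247.] 7072 [ 0.5283 -0.1453  0.0453] [ 0.442 -0.255 -0.002] [ 0.623 -0.043  0.081]
jar 0.62 [306. 148.] 579 [0.686  0.0144 0.041 ] [ 0.673 -0.003  0.007] [0.707 0.033 0.046]
```

View pics/top0.png

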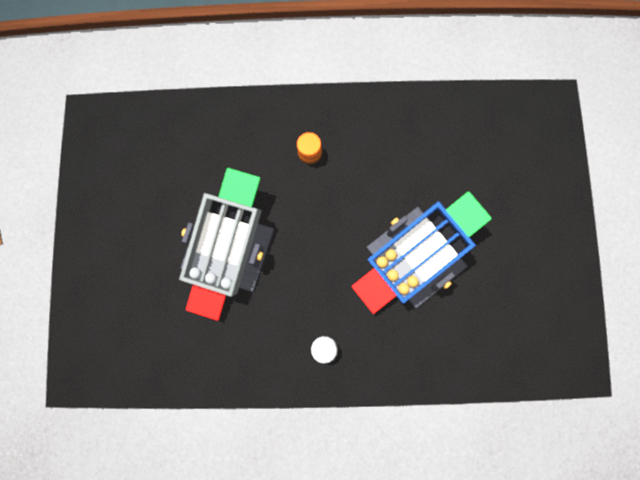

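```bash
cat >> h.py <<'E'
def blobs(im,W,xmin=None):
    hsv=cv2.cvtColor(im,cv2.COLOR_RGB2HSV); out={}
    H,S,V=[hsv[...,i].astype(int) for i in range(3)]
    rg={'green':(H>50)&(H<85)&(S>120),'red':((H<5)|(H>174))&(S>150),'blue':(H>100)&(H<125)&(S>140),'brass':(H>10)&(H<28)&(S>110)}
    for k,m in rg.items():
        m=(m&(V>60)&np.isfinite(W[...,0])&(W[...,1]<-.02)&(W[...,0]<.75)).astype(np.uint8)
        n,l,s,c=cv2.connectedComponentsWithStats(m)
        out[k]=[W[l==i] for i in range(1,n) if s[i,4]>=12]
    return out
E
python3 - <<'E'
from h import *
im,W=cloud('top'); b=blobs(im,W)
for k,v in b.items():
    for q in v:
        q2=q[q[:,2]>np.median(q[:,2])-.02]
        print(k,len(q),np.round(np.median(q,0),4),np.round(q2[:,:2].mean(0),4),[np.round(x,4) for x in cv2.minAreaRect(q2[:,:2].astype(np.float32))])
o=monitor.get_obs();print(R.from_euler('xyz',o['tool_rot'],degrees=True).as_matrix().round(3))
E
```

```text
green 1120 [ 0.576  -0.2087  0.0588] [ 0.5758 -0.2079] [array([ 0.574 , -0.2057]), array([0.0511, 0.0475]), np.float64(34.88)]
red 1096 [ 0.4734 -0.0729  0.0243] [ 0.4739 -0.0731] [array([ 0.4748, -0.0725]), array([0.0522, 0.0405]), np.float64(36.7572)]
blue 1423 [ 0.5312 -0.1461  0.0602] [ 0.5282 -0.1425] [array([ 0.5226, -0.1375]), array([0.0788, 0.1253]), np.float64(37.1443)]
blue 19 [ 0.5143 -0.1478  0.0505] [ 0.5146 -0.1478] [array([ 0.5146, -0.1477]), array([0.0009, 0.0317]), np.float64(36.6478)]
brass 26 [ 0.5733 -0.1063  0.0444] [ 0.5701 -0.1045] [array([ 0.5706, -0.1049]), array([0.0046, 0.012 ]), np.float64(45.2701)]
brass 132 [ 0.5177 -0.0914  0.0459] [ 0.5173 -0.0914] [array([ 0.5177, -0.0911]), array([0.0142, 0.0296]), np.float64(35.1032)]
brass 63 [ 0.492  -0.0996  0.045 ] [ 0.4928 -0.0994] [array([ 0.4938, -0.0994]), array([0.0144, 0.0128]), np.float64(0.1025)]
brass 131 [ 0.4791 -0.1204  0.0467] [ 0.4789 -0.1203] [array([ 0.4794, -0.1198]), array([0.0149, 0.0289]), np.float64(37.0793)]
brass 35 [ 0.4786 -0.1773  0.0448] [ 0.4777 -0.1737] [array([ 0.4782, -0.174 ]), array([0.0052, 0.011 ]), np.float64(34.4723)]
[[ 0.    -0.951  0.31 ]
 [-0.     0.31   0.951]
 [-1.    -0.    -0.   ]]
```

Request:
step_arm(deltas=[[-1, 0, -0.05, -0.037, 4], [-1, 0, -0.1, -0.073, 8], [-1, 0, -0.147, -0.108, 12], [-1, 0, -0.194, -0.142, 16], [-1, 0, -0.241, -0.177, 20], [-1, 0, -0.288, -0.211, 24], [-1, 0, -0.335, -0.246, 28], [-1, 0, -0.382, -0.28, 32], [-1, 0, -0.415, -0.305, 35], [-1, 0, -0.44, -0.352, 35], [-1, 0, -0.466, -0.4, 35], [-1, 0, -0.492, -0.448, 35]])

```text
time_s: 1.9
tool_pos: [0.5306, 0.0381, 0.2419]
tool_rot: [-9.6, 89.9, 27.4]
force: [0.2, -0.2, -0.0]
grip_width: 0.0005
```

```bash
python3 - <<'E'
from h import *
o=monitor.get_obs();T=R.from_euler('xyz',o['tool_rot'],degrees=True).as_matrix();print(T.round(3),o['tool_pos'],o['time_s'],o['force'])
print(T.T@(np.array([.578,-.211,.13])-o['tool_pos']))
E
```

```text
[[ 0.001 -0.602  0.799]
 [ 0.     0.799  0.602]
 [-1.    -0.     0.001]] [0.53063678 0.03807697 0.2418779 ] 1.9 [ 0.21844921 -0.16241043 -0.04042118]
[ 0.1118033  -0.22744932 -0.11209863]
```

Request:
step_arm(deltas=[[-1, 0, -0.04, -0.02, 0], [-1, 0, -0.085, -0.042, 0], [-1, 0.01, -0.13, -0.064, 0], [-1, 0.04, -0.175, -0.086, 0], [-1, 0.08, -0.21, -0.104, 0], [-1, 0.112, -0.227, -0.112, 0], [-1, 0.112, -0.227, -0.112, 0], [-1, 0.112, -0.227, -0.112, 0]])

```text
time_s: 2.9
tool_pos: [0.5782, -0.208, 0.1307]
tool_rot: [-17.8, 89.9, 19.2]
force: [0.5, -0.4, 0.1]
grip_width: 0.0003
```

```bash
python3 - <<'E'
from h import *
o=monitor.get_obs();print(o['tool_pos'],o['force'])
im,W=cloud('side'); save(im,'s1'); 
E
```

```text
[ 0.57823272 -0.20803435  0.13067916] [ 0.48290308 -0.40719542  0.0635332 ]
```

View pics/s1.png

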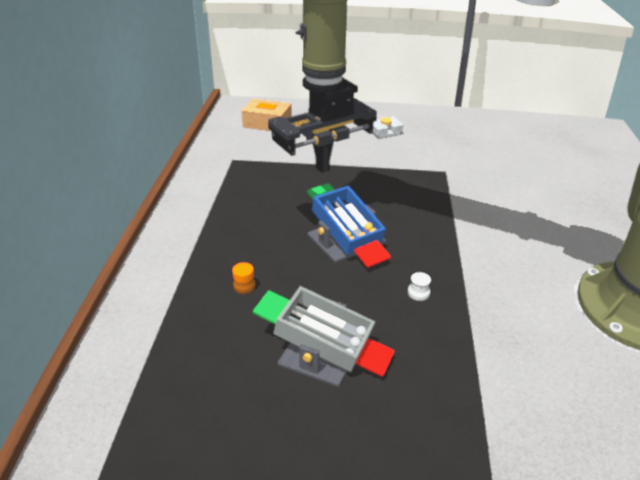

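Request:
step_arm(deltas=[[-1, 0.02, -0.001, -0.001, 0], [-1, 0.04, -0.001, -0.001, 0], [-1, 0.047, -0.001, -0.001, 0], [-1, 0.052, -0.001, -0.001, 0], [-1, 0.057, -0.001, -0.001, 0], [-1, 0.062, -0.001, -0.001, 0], [-1, 0.067, -0.001, -0.001, 0], [-1, 0.072, -0.001, -0.001, 0], [-1, 0.077, -0.001, -0.001, 0], [-1, 0.082, -0.001, -0.001, 0], [-1, 0.086, -0.001, -0.001, 0], [-1, 0.089, -0.001, -0.001, 0]])

```text
time_s: 4.45
tool_pos: [0.5773, -0.21, 0.0443]
tool_rot: [62.4, 89.8, 99.4]
force: [-13.9, 5.7, 40.4]
grip_width: 0.0009
```

Request:
step_arm(deltas=[[-1, 0.001, 0, 0, 0], [-1, 0.001, 0, 0, 0], [-1, 0.001, 0, 0, 0], [-1, 0.001, 0, 0, 0], [-1, 0.001, 0, 0, 0], [-1, 0.001, 0, 0, 0], [-1, 0.001, 0, 0, 0], [-1, 0.001, 0, 0, 0]])

```text
time_s: 5.45
tool_pos: [0.5773, -0.21, 0.0444]
tool_rot: [50.4, 89.8, 87.4]
force: [-13.8, 5.0, 35.4]
grip_width: 0.0006
```

```bash
python3 - <<'E'
from h import *
o=monitor.get_obs();print(o['tool_pos'],o['force'])
im,W=cloud('top'); save(cv2.resize(im[150:350,300:540],None,fx=3,fy=3),'t2'); 
for k in('brass','red','green'):
  for q in blobs(im,W)[k]: print(k,len(q),np.median(q,0).round(4))
E
```

```text
[ 0.5773357  -0.20999186  0.0444398 ] [-13.76472517   4.96800862  35.40703902]
brass 20 [ 0.6235 -0.1986  0.1269]
brass 124 [ 0.5689 -0.1596  0.0431]
brass 26 [ 0.5733 -0.1064  0.0436]
brass 83 [ 0.5517 -0.1777  0.0368]
brass 120 [ 0.5302 -0.1884  0.044 ]
brass 36 [ 0.4786 -0.1769  0.0448]
red 1212 [ 0.4735 -0.0729  0.0589]
green 17 [ 0.5718 -0.201   0.027 ]
```

View pics/t2.png

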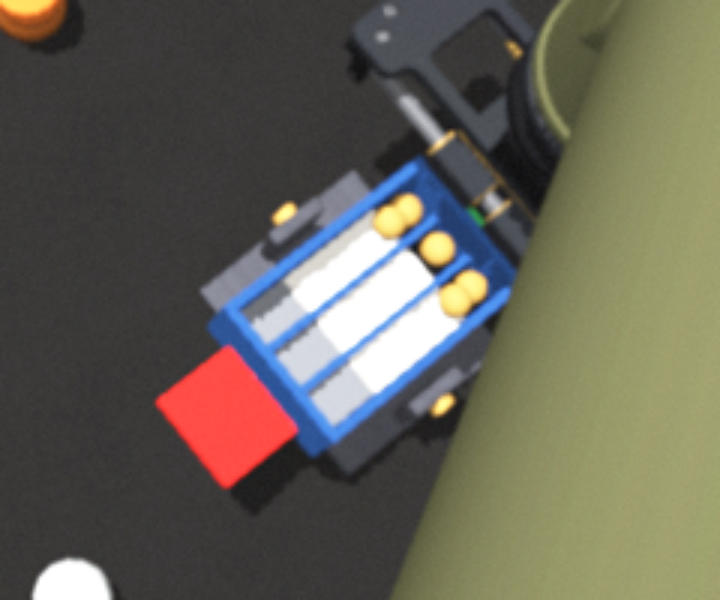

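Request:
step_arm(deltas=[[-1, -0.03, 0, 0, 0], [-1, -0.07, 0, 0, 0], [-1, -0.095, 0.01, 0, 0], [-1, -0.095, 0.05, 0, 0], [-1, -0.095, 0.09, 0, 0], [-1, -0.095, 0.13, 0, 0], [-1, -0.095, 0.16, 0, 0], [-1, -0.095, 0.175, 0, 0], [-1, -0.095, 0.175, 0, 0], [-1, -0.095, 0.175, 0, 0]])

```text
time_s: 6.75
tool_pos: [0.4726, -0.071, 0.1346]
tool_rot: [-52.1, 89.9, -15.1]
force: [0.3, 0.2, -0.2]
grip_width: 0.0001
```

```bash
python3 - <<'E'
from h import *
o=monitor.get_obs();print(o['tool_pos'],o['force'])
T=R.from_euler('xyz',o['tool_rot'],degrees=True).as_matrix();print(T.round(3),T.T@(np.array([.4718,-.0702,.079])-o['tool_pos']))
im,W=cloud('side'); save(cv2.resize(im[100:320,220:480],None,fx=3,fy=2.7),'s3')
E
```

```text
[ 0.47256303 -0.0710415   0.13463095] [ 0.26845928  0.19155032 -0.16252999]
[[ 0.001 -0.601  0.799]
 [-0.     0.799  0.601]
 [-1.    -0.001  0.001]] [ 0.05563005  0.00117137 -0.00013547]
```

View pics/s3.png

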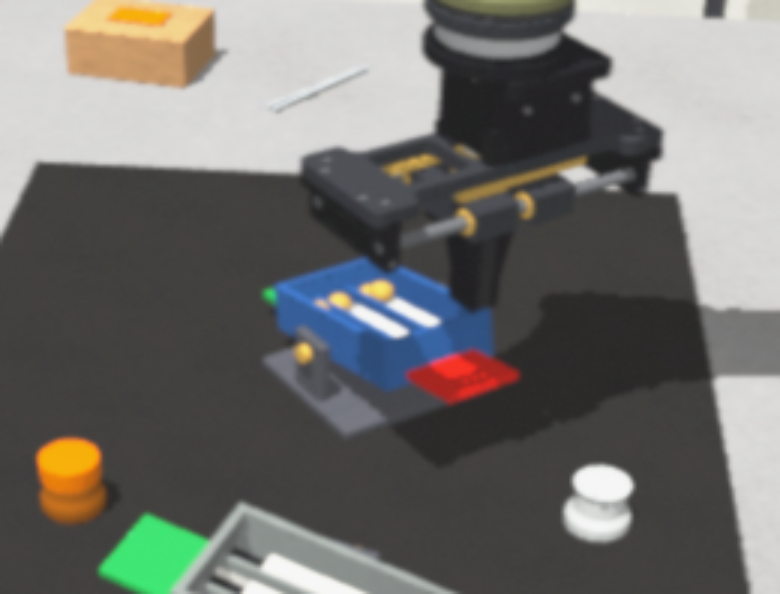

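Request:
step_arm(deltas=[[-1, 0.025, 0.001, 0, 0], [-1, 0.046, 0.001, 0, 0], [-1, 0.052, 0.001, 0, 0], [-1, 0.057, 0.001, 0, 0], [-1, 0.062, 0.001, 0, 0], [-1, 0.067, 0.001, 0, 0], [-1, 0.072, 0.001, 0, 0], [-1, 0.077, 0.001, 0, 0], [-1, 0.082, 0.001, 0, 0], [-1, 0.087, 0.001, 0, 0], [-1, 0.091, 0.001, 0, 0], [-1, 0.092, 0.001, 0, 0]])

```text
time_s: 8.3
tool_pos: [0.4724, -0.0703, 0.0447]
tool_rot: [0.5, 89.9, 37.5]
force: [-8.0, -0.3, 28.7]
grip_width: -0.0
```

Request:
step_arm(deltas=[[-1, 0, 0, 0, 0], [-1, 0, 0, 0, 0], [-1, 0, 0, 0, 0], [-1, 0, 0, 0, 0], [-1, 0, 0, 0, 0], [-1, 0, 0, 0, 0], [-1, 0, 0, 0, 0], [-1, 0, 0, 0, 0]])

```text
time_s: 9.3
tool_pos: [0.4724, -0.0703, 0.0448]
tool_rot: [-3.5, 89.9, 33.5]
force: [-7.7, -0.3, 22.5]
grip_width: 0.0005
```

Request:
step_arm(deltas=[[-1, -0.03, 0, 0, 0], [-1, -0.08, 0, 0, 0], [-1, -0.13, 0.02, 0.02, 0], [-1, -0.17, 0.02, 0.06, 0], [-1, -0.18, 0.03, 0.12, 0], [-1, -0.18, 0.05, 0.18, 0], [-1, -0.18, 0.06, 0.22, 0], [-1, -0.18, 0.06, 0.25, 0], [-1, -0.18, 0.06, 0.25, 0]])

```text
time_s: 10.42
tool_pos: [0.6354, 0.1307, 0.2206]
tool_rot: [167.4, 89.9, -155.4]
force: [-1.4, -0.3, -0.8]
grip_width: 0.0004
```

```bash
python3 - <<'E'
from h import *
o=monitor.get_obs();print(o['tool_pos'],o['force'])
im,W=cloud('top'); save(cv2.resize(im[150:350,300:540],None,fx=3,fy=3),'t4'); 
c=np.array([.5248,-.1405,.042]);a=-.2
u=np.array([.602,-.799,0]);v=np.array([.799,.602,0]);z=np.array([0,0,1.])
X=u*np.cos(.2)+z*np.sin(.2);Z=-u*np.sin(.2)+z*np.cos(.2)
for k in('brass','red','green'):
  for q in blobs(im,W)[k]: m=np.median(q,0);print(k,len(q),m.round(4),'deck',((m-c)@np.array([X,v,Z]).T).round(4))
E
```

```text
[0.63537892 0.1307434  0.22062979] [-1.39975264 -0.3032294  -0.81495538]
brass 91 [ 0.5705 -0.1619  0.0562] deck [0.0465 0.0236 0.0051]
brass 26 [ 0.5732 -0.1063  0.0432] deck [0.002  0.0593 0.0008]
brass 86 [ 0.5506 -0.1771  0.0563] deck [ 0.0467 -0.0014  0.0051]
brass 91 [ 0.5316 -0.1915  0.0564] deck [ 0.0468 -0.0252  0.0052]
brass 65 [ 0.511  -0.0853  0.0447] deck [-0.0508  0.0222  0.0131]
brass 35 [ 0.4785 -0.1775  0.0445] deck [ 0.0021 -0.0592  0.0021]
brass 63 [ 0.4732 -0.1137  0.0449] deck [-0.0508 -0.0251  0.0133]
red 1071 [ 0.4732 -0.0729  0.0246] deck [-0.0868 -0.0005 -0.0001]
green 1121 [ 0.5761 -0.2088  0.0587] deck [ 0.0871 -0.0001 -0.0006]
```

View pics/t4.png

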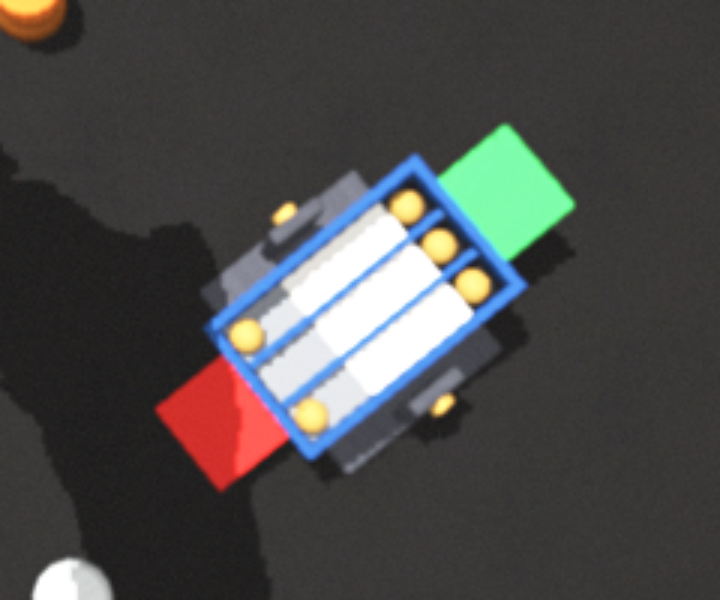

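The picture shows three balls in the pockets, near (407,207), (440,246) and (473,285). The two spares are in the channel, near (246,335) and (311,415). The arm is clear of everything.

```bash
python3 -c "
from h import *
print(env.sign_off())"
```

```text
the job is handed in; nothing more can be done
None
```

I tipped the blue board over with the green tab, waited for the balls to roll across, then tipped it back with the red tab. I moved the arm clear and handed the job in at about 10.5 s; no verdict was reported.

- **Tipped over:** the top picture showed the red tab 59 mm above the bench, so the green end was on its stop. A ball lay at each of the three pockets, with a spare behind it in each outer lane.
- **Tipped back:** the red tab measured 24.6 mm above the bench and the green tab 58.7 mm, so the board is on its red-end stop. Three balls lie at deck x of about 47 mm and y of about -25, -1 and +24 mm, which matches the pockets. The visible ball surfaces there are 8 mm lower, relative to the deck, than those of the spares. The two spares are in the channel at x of about -51 mm.
- **Pressing force:** I pushed slightly past each stop, so the fingers pressed with about 40 N on the green tab and 29 N on the red one. That is far below the 120 N wrist limit; the 40 N limit applies to the arm and gripper body, which touched nothing in the pictures I took.
- **Bystanders:** I kept the arm well above the grey board, loupe and jar and saw no contact, but I did not measure their positions again at the end.

No check failed or disagreed.

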